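# Swap the embossing block in the card press behind its spring gate

## Task

Take the blue block off the card press's loading deck and set it squarely on the cork mat, then set the green block down on the deck and let go of it. Push the orange spring gate aside and hold it open while you slide the green block all the way into the bay, then release the gate so that it closes behind the block. Leave the yellow block and everything else on the table where it is.

Things in the scene. Friction and masses are not known exactly. Their poses are not given: they have to be found in the camera images.
- press: Grey and white bed of the card press, fixed. Origin: underside of the bed (on the table), on the lane's centre line, at the rear face of the gate's tooth. x: the way a block slides in; y: across, towards the orange gate; z up. All coordinates below are in this frame, in mm. A spring housing stands at y 84 to 98, x -155 to 5, top z 52; a drive housing at x 152 to 238, top z 89.
- deck (a point): Middle of the loading deck (press x -70, y 0, z 12), the lane's flat floor from x -160 to the bay. A block waits here with its length along x, its centre at x -85 to -62. Lane sides: a low fixed guide at y -36 (top z 28) and the orange gate rail at y +36 (top z 46).
- bay (a point): Where the underside's centre of a block fully home lies (press x 74.5, y 0, z 12; play 2.5 either way along x). Bay walls: y -36, in line with the guide, and y +34 from x 36, flared at its mouth. Steel lips on both sides (x 36 to 142, z 39 to 44, 48 apart) overhang the block's edges, so it can only be slid in; its rib passes between. A home block's rear face is just past the gate's tooth.
- bay_stop (a point): Foot of the face of the bay's rigid end stop (press x 137, y 0, z 12).
- gate (a joint): Orange spring gate sliding along the press's +y: 0 closed, 0.028 m fully open; springs shut (4 N to start opening, 8 N at 0.02 m). A block passes when it is open by 0.012 m (block centred in the lane) to 0.016 m (block against the rail). The square tooth cannot be pushed open by a block; it has to be moved by its rail and held.
- gate_face (a point): Point on the inner face of the gate's upright rail at press x -75, z 35, y +36 when closed; moves with the gate. The rail spans x -150 to +35, z 24 to 46, 10 mm thick. A hand in the lane with spread fingers can press it towards +y with one finger, run along it, and push the middle of the block's rear face with the other finger.
- gate_tooth (a point): Tip of the gate's low tooth, on its rear face, at press x 0, y +20, z 17 when closed; moves with the gate. The tooth spans x 0 to 12, z 12 to 22 and reaches from under the rail into the lane. Fingertips at z 25 to 32 pass over it, still behind the block (whose body reaches to z 36).
- green_block: The green block, to be loaded: green body 120 (x) x 64 (y) x 24 mm, steel sole, with a centred pale wooden grip rib on top, 70 long (x), 24 wide (y), 36 tall: 60 mm high in all; 0.2 to 0.45 kg. Origin: centre of the underside; x along its length, z up. Both ends alike.
- blue_block: The blue block, at first on the deck. blue body 120 (x) x 64 (y) x 24 mm, steel sole, with a centred pale wooden grip rib on top, 70 long (x), 24 wide (y), 36 tall: 60 mm high in all; 0.2 to 0.45 kg. Origin: centre of the underside; x along its length, z up. Both ends alike. On the deck, keep tips 36 mm or more above its underside, clear of the gate rail.
- yellow_block: The yellow block, not wanted: yellow body 120 (x) x 64 (y) x 24 mm, steel sole, with a centred pale wooden grip rib on top, 70 long (x), 24 wide (y), 36 tall: 60 mm high in all; 0.2 to 0.45 kg. Origin: centre of the underside; x along its length, z up. Both ends alike.
- mat: Flat cork mat fixed on the table, 140 (x) x 84 (y) x 3 mm. Origin: centre of its underside.
- glue_stick: White glue stick standing upright, 26 mm across, 90 mm high, origin at the underside; leave alone.
- tape: Yellow tape roll lying flat, 90 mm across, 24 mm high; leave alone.
- phone: Dark phone lying flat, 150 x 72 x 9 mm; leave alone.
- bottle: Green paint bottle, 60 mm across, 110 mm high; leave alone.
- jar: Orange paint jar, 70 mm across, 80 mm high; leave alone.
- cup: White cup, 76 mm across, 95 mm high; leave alone.
There are look-alikes about, which are no part of the job. Leave any pink look-alike of the green_block alone. Leave any red look-alike of the blue_block alone.

How it is judged:
By the outcome, as a careful person would: the job done as asked, in the order asked, and still so for the second after the job is handed in, with the robot touching nothing.
It also fails if it takes over 72 s, if anything falls off the work surface, if the arm or the gripper's body presses on something with over 40 N, if the wrist force passes 120 N, or if a joint passes its speed limit or range.

## Robot

A 7-joint arm with a two-finger parallel gripper is mounted at the origin on the work surface. World frame = base frame: x ahead of the robot, y to its left, z up, the work surface at z = 0. Lengths are in m, angles in degrees, forces in N, time in s.
With the tool pointing down it reaches from about 0.425 to 1.025 m from the base axis. Payload 9.4 kg.
Tool frame: the origin (TCP) lies midway between the tips of the shut fingers; the grasp point (between the pads) lies 19 mm behind it; z points along the fingers, y is the line along which they close (so a half turn about z gives the same grasp; the last joint's range is limited). The gripper opens to 93 mm and grips with 3 to 60 N. Pads are 15 mm wide; open, the fingers measure 128 mm over their backs; the gripper's body (75 mm by 188 mm) begins 65 mm behind the grasp point.
Start: joints at [-75.04, 34.337, -0.143, 91.639, 0.103, 54.024, -4.572], TCP at [0.24, 0.684, 0.219] pointing down, gripper open.
Joint ranges: [-147.43, 147.43], [-19.82, 112.94], [-74.19, 73.91], [6.32, 146.72], [-59.91, 239.91], [6.04, 106.73], [-150.56, 150.56]. Speed limits (degrees/s): [127.2, 127.2, 172.46, 172.46, 180, 180, 180].

## Interface

Orientations are given as [roll, pitch, yaw] about the fixed x, y, z axes, in that order (R = Rz(yaw) Ry(pitch) Rx(roll)).
In Python, from station import get_obs, viewer, job gives the robot as it stands.
- The arm moves only by the tool play_rows, never from a script. Its argument "increments" is one flat list of numbers, 5 for each row, row after row: the shift along the tool's x, y, z in cm, then the turn about the tool's z in degrees, then the opening, from 0 (shut) to 1 (fully open). A call has exactly 10 rows; each row shifts and turns the commanded pose from where the row before left it, along the tool's axes as they then stand; what a row does not reach is not made up. A row lasts 1/10 s, in which the tool goes at most 50 mm and 8.59 degrees, less where a joint would pass 70% of its speed; a pose out of reach is approached as far as the arm can. A call with a gripper value outside its range is refused whole. The fingers move at their own pace and stop on an object; "force" is the grip in N (left out, the last holds). Time passes only in rows, so rows that do not move let the fingers close, or fill a call up. It gives the time, the measured TCP pose, the force, the opening and the grip force at its end, in the units of the state.
- get_obs(): the state, without advancing time (a new reading comes with each control period).
- viewer.camera(name): name is "side" or "top"; returns the picture (384x512x3 uint8, red, green, blue); there is no depth.
- viewer.camera_info(name): a dict with "mtx" (3x3 intrinsics, pixels), "position" and "rotation" of the camera in the world. Camera axes: x right, y down, z forward; pixel columns grow to the right and rows downward; lengths in m; the calibration is good to about 2 mm. A picture is of the moment at which its call begins. camera_info takes no time and is no camera call.
- job.sign_off(): hands the job in; it is judged then, once.
The state is a dict: "time": time; "qpos": joint angles; "dq": joint speeds; "joint_torque": joint torques, N m; "position": TCP position; "eef_rot": TCP orientation; "wrist_force": force on the tool from outside, world axes, zero at the start; "ft_torque": the same for the moment, N m; "gripper_width": finger opening in m; "grip_force": force on a finger pad.
Only numpy, scipy, OpenCV 4.12 (cv2) and the standard library are available. Lean on these libraries where they do the work, as an engineer would, in place of code of your own. Each camera call takes 0.05 s, during which the arm holds its last target. There are 200 camera calls.

## Working session

There is one attempt and no reset: what is moved stays moved. The work goes in short steps, Python scripts to look and compute and a tool call to move; the robot and the scene stay as the last step left them, time stands still between calls to the robot, and variables do not carry over. Pictures are saved under pics/ and viewed, at most 10 in all, crops included, and the job is handed in when it is done.

Besides the shell and the picture viewer there is one more tool, called after "Emit:" in YAML: its name, and indented under it one key for each argument. play_rows: Moves the arm, as the interface text tells. Its arguments: {"type":"object","properties":{"increments":{"type":"array","items":{"type":"number"}},"force":{"type":"number"}},"required":["increments"]}

```bash
mkdir -p pics; ls; python3 - <<'E'
from station import get_obs, viewer
import cv2
for n in("top","side"):
    im=viewer.camera(n); cv2.imwrite(f"pics/{n}0.png",cv2.resize(im[:,:,::-1],(800,600),interpolation=cv2.INTER_CUBIC))
    print(n,viewer.camera_info(n))
o=get_obs();print(o)
E
```

```text
pics
top {'mtx': array([[430.29939143,   0.        , 254.79952226],
       [  0.        , 430.29939143, 185.57179196],
       [  0.        ,   0.        ,   1.        ]]), 'position': array([ 0.43756825, -0.01682838,  1.25182325]), 'rotation': array([-176.02225128,    1.5951494 ,  -91.55314146])}
side {'mtx': array([[427.77421566,   0.        , 251.06299815],
       [  0.        , 427.77421566, 194.34794847],
       [  0.        ,   0.        ,   1.        ]]), 'position': array([ 0.40012945, -1.30755516,  0.86871535]), 'rotation': array([-122.55251812,    0.52629727,   -6.21180685])}
{'time': 0.1, 'qpos': array([-75.04077146,  34.37888531,  -0.14525185,  91.67552938,
         0.10496697,  54.02358349,  -4.56936792]), 'dq': array([ 0.10085175, -0.02211123,  0.05340794, -0.08378271,  0.00616821,
       -0.00440037,  0.0439045 ]), 'joint_torque': array([ 4.88199148e-03, -7.66562462e+01,  1.50246531e+00, -2.52937692e+01,
       -5.22206572e-02,  1.35513817e-02,  5.63810715e-05]), 'position': array([0.24014993, 0.68361851, 0.21786476]), 'eef_rot': array([-1.79922604e+02,  9.03781158e-03,  1.60653066e+02]), 'wrist_force': array([-0.41481866, -1.2616698 , -0.36519674]), 'ft_torque': array([-0.02887834,  0.01949121,  0.03075275]), 'grip_force': 0.0, 'gripper_width': 0.09285308796139402}
```

View pics/top0.png

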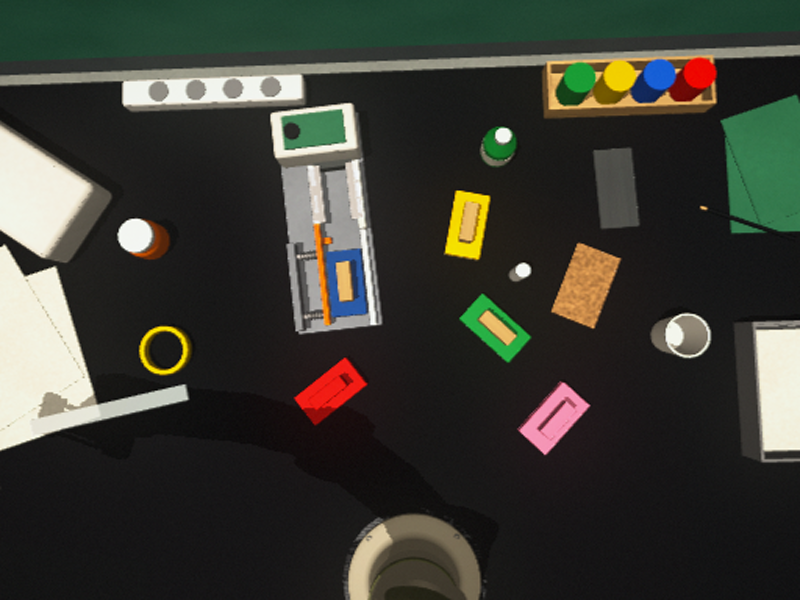

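View pics/side0.png

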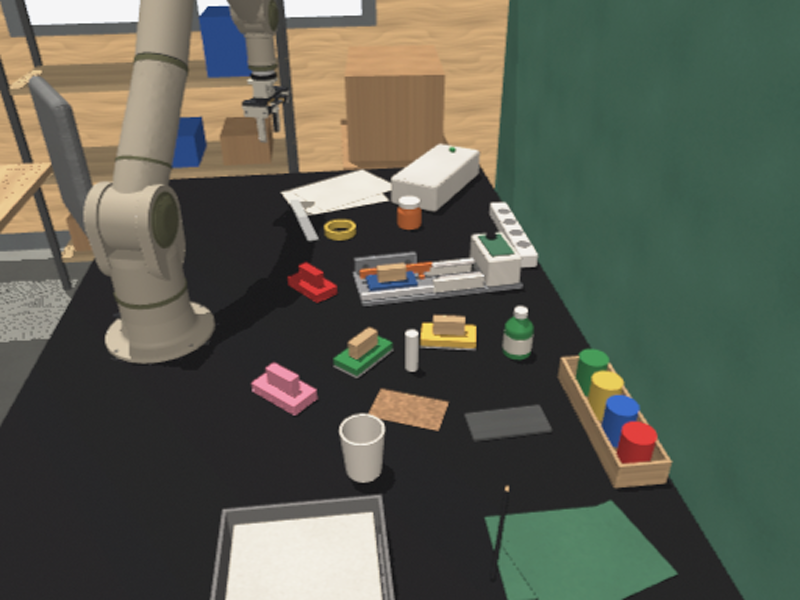

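Top view (800×600): the press sits at about (325,220), with blue on the deck at (345,283) and the orange gate to its left. Green is at (495,328), the mat at (586,286) and yellow at (467,225). Next I'll fit known boxes to the colour masks.

```bash
cat > h.py <<'E'
import numpy as np, cv2
from scipy.spatial.transform import Rotation as R
from scipy.optimize import minimize
from station import get_obs, viewer, job
def cam(n):
    i=viewer.camera_info(n); return i["mtx"],np.array(i["position"]),R.from_euler("xyz",i["rotation"],degrees=True).as_matrix()
def proj(c,P):
    q=(np.atleast_2d(P)-c[1])@c[2]; q=q/q[:,2:]; return (q@c[0].T)[:,:2]
def back(c,uv,z):
    d=c[2]@np.linalg.inv(c[0])@np.array([uv[0],uv[1],1.]); return c[1]+d*(z-c[1][2])/d[2]
def box(x0,x1,y0,y1,z0,z1):
    return np.array([[x,y,z] for x in(x0,x1) for y in(y0,y1) for z in(z0,z1)])/1000.
def place(B,p,z=0):
    c,s=np.cos(p[2]),np.sin(p[2]); return np.c_[B[:,0]*c-B[:,1]*s+p[0],B[:,0]*s+B[:,1]*c+p[1],B[:,2]+z]
def hullmask(uv,shape,k=4):
    h=cv2.convexHull(uv.astype(np.float32)).reshape(-1,2); m=np.zeros((shape[0]*k,shape[1]*k),np.uint8)
    cv2.fillPoly(m,[np.round((h+.5)*k*16-8).astype(np.int32)],1,shift=4); return m
def mask(im,hr,s=90,v=40,roi=None):
    H=cv2.cvtColor(im,cv2.COLOR_RGB2HSV); m=cv2.inRange(H,(hr[0],s,v),(hr[1],255,255))
    if roi: z=np.zeros_like(m); a,b,c,d=roi; z[b:d,a:c]=m[b:d,a:c]; m=z
    n,l,st,_=cv2.connectedComponentsWithStats(m)
    return (l==1+np.argmax(st[1:,4])).astype(np.uint8)
def fit(ms,B,p0,z=0):
    """ms: list of (cam,mask); fit pose of convex box points by hull overlap"""
    obs=[]
    for c,m in ms:
        pts=np.argwhere(m)[:,::-1]; pts=np.concatenate([pts+np.array(d)*.5 for d in((1,1),(1,-1),(-1,1),(-1,-1))])
        obs.append((c,hullmask(pts,m.shape),m.shape))
    def f(p):
        t=0
        for c,o,s in obs:
            q=hullmask(proj(c,place(B,p,z)),s); t+=1-(o&q).sum()/(o|q).sum()
        return t
    S=np.array(p0)+np.array([[0,0,0],[.02,0,0],[0,.02,0],[0,0,.2]])
    r=minimize(f,p0,method="Nelder-Mead",options=dict(initial_simplex=S,xatol=1e-4,fatol=1e-5))
    return r.x,r.fun
BODY=box(-60,60,-32,32,0,24)
E
cat > m.py <<'E'
from h import *
T,S=cam("top"),cam("side"); t,s=viewer.camera("top"),viewer.camera("side")
k=.64
def roi(a,b,c,d): return tuple(int(v*k) for v in(a,b,c,d))
def run(n,hr,rt,rs,uv,yaw,B=BODY,z=0,sat=90):
    mt=mask(t,hr,sat,roi=roi(*rt)); ms=[(T,mt)]
    if rs: ms.append((S,mask(s,hr,sat,roi=roi(*rs))))
    w=back(T,np.array(uv)*k,z+.02)
    for l in ([ms[:1],ms[1:],ms] if rs else [ms]):
        p,f=fit(l,B,[w[0],w[1],np.radians(yaw)],z); print(n,np.round(p[:2]*1000,1),round(np.degrees(p[2]),2),"cost",round(f,3))
run("green",(45,80),(450,285,540,370),(325,330,400,380),(495,328),-45+90-90)
run("yellow",(22,32),(435,180,500,270),(415,315,485,350),(467,225),0,sat=150)
run("mat",(5,22),(545,235,630,335),(360,380,455,435),(586,286),-15,B=box(-70,70,-42,42,0,3),sat=60)
run("blue",(100,125),(320,240,375,325),None,(345,283),5,z=.012)
run("gate",(5,18),(305,215,340,330),None,(320,250),5,B=np.r_[box(-150,35,36,46,24,46),box(0,12,20,30,22,22)],sat=180)
cv2.imwrite("pics/press.png",cv2.resize(t[60:220,165:255][:,:,::-1],None,fx=3.7,fy=3.7,interpolation=cv2.INTER_CUBIC))
E
python3 m.py
```

```text
green [ 450.9 -159.9] 46.51 cost 0.096
green [ 454.7 -156.9] 46.11 cost 0.132
green [ 453.5 -157.1] 46.61 cost 0.249
yellow [ 641.9 -116. ] -11.11 cost 0.057
yellow [651.4 -94.8] -14.22 cost 0.326
yellow [ 643.  -116.7] -11.24 cost 0.424
mat [ 524.4 -333. ] -22.11 cost 0.104
mat [ 529.2 -334. ] -25.35 cost 0.103
mat [ 526.5 -332.1] -24.92 cost 0.22
blue [540.6 109.9] 3.5 cost 0.03
gate [614.8 117.8] 4.75 cost 0.051
```

View pics/press.png

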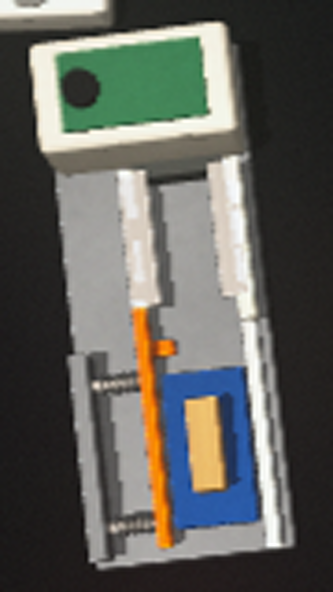

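Zoomed crop: blue lies in the lane, the gate is closed with its tooth ahead of the block, and the press frame is consistent (blue at press x≈-75, y≈-2). The mat and green masks fit less well, so I'll refine those.

```bash
cat > m2.py <<'E'
from h import *
T,S=cam("top"),cam("side"); t,s=viewer.camera("top"),viewer.camera("side"); k=.64
def m(im,hr,sat,v,r):
    r=tuple(int(x*k) for x in r); q=mask(im,hr,sat,v,r); return cv2.morphologyEx(q,cv2.MORPH_CLOSE,np.ones((5,5)))
for n,hr,sat,v,rt,rs,B,p0 in (("mat",(3,25),50,50,(545,235,630,335),(360,380,455,435),box(-70,70,-42,42,0,3),(.526,-.332,-.41)),
  ("green",(40,90),60,30,(450,285,540,370),(325,330,400,380),BODY,(.452,-.158,.81))):
    a=m(t,hr,sat,v,rt);b=m(s,hr,sat,v,rs)
    print(n,a.sum(),b.sum(),[ (np.round(p[:2]*1000,1),round(np.degrees(p[2]),1),round(f,3)) for p,f in (fit([(T,a)],B,p0),fit([(S,b)],B,p0))])
    for c,q in((T,a),(S,b)):
        pts=np.argwhere(q)[:,::-1].astype(np.float32); bx=cv2.boxPoints(cv2.minAreaRect(pts))
        print(np.round([back(c,u,B[:,2].max())[:2]*1000 for u in bx]).tolist())
E
python3 m2.py
```

```text
mat 1491 948 [(array([ 524.1, -329.5]), np.float64(-23.5), np.float64(0.094)), (array([ 530.1, -333.1]), np.float64(-25.7), np.float64(0.104))]
[[476.0, -263.0], [607.0, -319.0], [573.0, -399.0], [442.0, -342.0]]
[[449.0, -349.0], [469.0, -256.0], [611.0, -321.0], [583.0, -408.0]]
green 818 405 [(array([ 448.7, -158.8]), np.float64(45.4), np.float64(0.117)), (array([ 455.3, -158.1]), np.float64(44.5), np.float64(0.089))]
[[469.0, -89.0], [518.0, -136.0], [433.0, -226.0], [383.0, -179.0]]
[[384.0, -188.0], [493.0, -65.0], [523.0, -157.0], [417.0, -268.0]]
```

```bash
cat > d.py <<'E'
import sys; from h import *
x,y,z,yaw=map(float,sys.argv[1:5])  # mm, deg target
if len(sys.argv)>5:  # target in press frame
    P=np.array([614.8,117.8]);a=np.radians(4.75) ; q=P+R.from_euler("z",a).as_matrix()[:2,:2]@[x,y]; x,y=q; yaw+=4.75; print("world",x,y,yaw)
o=get_obs(); p=o["position"]*1000; r=o["eef_rot"]; t=(r[2]-yaw+180)%360-180
def loc(w):
    c,s=np.cos(np.radians(w)),np.sin(np.radians(w)); d=np.array([x,y])-p[:2]; return np.round([(d@[c,s])/10,(d@[s,-c])/10,(p[2]-z)/10],2)
print("pos",p.round(1),"rot",r.round(1),"q1,q7",o["qpos"][[0,6]].round(1),"\ncm in current axes",loc(r[2]),"in target axes",loc(yaw),"turn",round(t,1))
E
python3 d.py 540.6 109.9 160 183.8
```

```text
pos [240.2 683.9 218.3] rot [-180.     0.   160.6] q1,q7 [-75.   -4.6] 
cm in current axes [-47.36 -44.2    5.83] in target axes [-26.17 -59.26   5.83] turn -23.2
```

Emit:
play_rows:
  increments: [-3.4, -3.15, 0, 0, 0.6, -3.4, -3.15, 0, 0, 0.6, -3.4, -3.15, 0, 0, 0.6, -3.4, -3.15, 0, 0, 0.6, -3.4, -3.15, 0, 0, 0.6, -3.4, -3.15, 0, 0, 0.6, -3.4, -3.15, 0, 0, 0.6, -3.4, -3.15, 0, 0, 0.6, -3.4, -3.15, 0, 0, 0.6, -3.4, -3.15, 0, 0, 0.6]
  force: 30

```text
time: 1.3
position: [0.4574, 0.2725, 0.2189]
eef_rot: [180.0, 0.0, 160.7]
wrist_force: [0.5, -0.5, 0.1]
gripper_width: 0.0556
grip_force: 0.0
```

Emit:
play_rows:
  increments: [-3.4, -3.15, 0, 0, 0.6, -3.4, -3.15, 0, 0, 0.6, -3.4, -3.15, 0, 0, 0.6, -3.2, -3.2, 0, 0, 0.6, 0, 0, 1, -6, 0.6, 0, 0, 2, -6, 0.6, 0, 0, 2, -6, 0.6, 0, 0, 1, -5.2, 0.6, 0, 0, 0, 0, 0.6, 0, 0, 0, 0, 0.6]

```text
time: 2.3
position: [0.5414, 0.1103, 0.1589]
eef_rot: [180.0, -0.0, -176.3]
wrist_force: [0.0, 0.1, 0.2]
gripper_width: 0.0558
grip_force: 0.0
```

```bash
python3 d.py 540.6 109.9 50 183.8;  python3 -c "
from station import *;print(get_obs()['gripper_width'])"
```

```text
pos [541.4 110.3 158.9] rot [ 180.    -0.  -176.3] q1,q7 [-14.2  72.7] 
cm in current axes [ 0.08 -0.03 10.89] in target axes [ 0.08 -0.03 10.89] turn -0.1
0.05578111894153359
```

Emit:
play_rows:
  increments: [0, 0, 2.5, 0, 0.6, 0, 0, 2.5, 0, 0.6, 0, 0, 2.5, 0, 0.6, 0, 0, 1.9, 0, 0.6, 0, 0, 1.0, 0, 0.6, 0, 0, 0.5, 0, 0.6, 0, 0, 0, 0, 0.15, 0, 0, 0, 0, 0.15, 0, 0, 0, 0, 0.1, 0, 0, 0, 0, 0.1]

```text
time: 3.3
position: [0.5416, 0.1104, 0.0504]
eef_rot: [180.0, 0.1, -176.2]
wrist_force: [-0.1, -2.7, 0.6]
gripper_width: 0.0286
grip_force: 0.8
```

Emit:
play_rows:
  increments: [0, 0, 0, 0, 0.1, 0, 0, 0, 0, 0.1, 0, 0, -0.5, 0, 0.1, 0, 0, -1, 0, 0.1, 0, 0, -2, 0, 0.1, 0, 0, -2, 0, 0.1, 0, 0, -2, 0, 0.1, 0, 0, -2, 0, 0.1, 0, 0, -1, 0, 0.1, 0, 0, 0, 0, 0.1]

```text
time: 4.3
position: [0.5418, 0.1106, 0.1561]
eef_rot: [180.0, 0.1, -176.2]
wrist_force: [-0.3, -0.2, -2.7]
gripper_width: 0.0237
grip_force: 30.0
```

```bash
python3 d.py 526 -331.5 110 156; python3 m.py | tail -1; python3 - <<'E'
from h import *
t=viewer.camera("top"); s=viewer.camera("side")
a=t[110:230,150:290]; b=s[130:230,200:340]
cv2.imwrite("pics/lift.png",np.vstack([cv2.resize(a,(420,300)),cv2.resize(b,(420,300))])[:,:,::-1])
E
```

```text
pos [541.8 110.6 156.1] rot [ 1.800e+02  1.000e-01 -1.762e+02] q1,q7 [-14.2  72.6] 
cm in current axes [  4.54 -44.     4.61] in target axes [-16.54 -41.03   4.61] turn 27.8
blue [544.2  91. ] 36.56 cost 0.976Traceback (most recent call last):
  File "m.py", line 15, in <module>
    run("gate",(5,18),(305,215,340,330),None,(320,250),5,B=np.r_[box(-150,35,36,46,24,46),box(0,12,20,30,22,22)],sat=180)
    ~~~^^^^^^^^^^^^^^^^^^^^^^^^^^^^^^^^^^^^^^^^^^^^^^^^^^^^^^^^^^^^^^^^^^^^^^^^^^^^^^^^^^^^^^^^^^^^^^^^^^^^^^^^^^^^^^^^^^
  File "m.py", line 6, in run
    mt=mask(t,hr,sat,roi=roi(*rt)); ms=[(T,mt)]
  File "h.py", line 22, in mask
    return (l==1+np.argmax(st[1:,4])).astype(np.uint8)
                 ~~~~~~~~~^^^^^^^^^^
    return _wrapfunc(a, 'argmax', axis=axis, out=out, **kwds)
    return bound(*args, **kwds)
ValueError: attempt to get argmax of an empty sequence
```

View pics/lift.png

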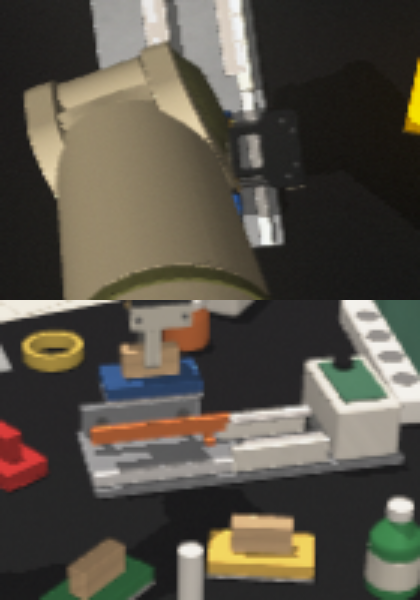

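Side crop: blue hangs level in the fingers above an empty deck, and yellow, green and the glue stick haven't moved.

Emit:
play_rows:
  increments: [0.4, -3.6, 0, 0, 0.1, 0.4, -4.0, 0, 0, 0.1, 0.4, -4.0, 0, 0, 0.1, 0.4, -4.0, 0, 0, 0.1, 0.4, -4.0, 0, 0, 0.1, 0.4, -4.0, 0, 0, 0.1, 0.4, -4.0, 0, 0, 0.1, 0.4, -4.0, 0, 0, 0.1, 0.4, -4.0, 0, 0, 0.1, 0.4, -4.0, 0, 0, 0.1]

```text
time: 5.5
position: [0.5271, -0.2889, 0.1535]
eef_rot: [179.9, -0.1, -176.2]
wrist_force: [1.2, 0.6, -2.6]
gripper_width: 0.0238
grip_force: 30.0
```

Emit:
play_rows:
  increments: [0.5, -4.4, 0, 0, 0.1, 0, 0, 0, 6, 0.1, 0, 0, 0, 7, 0.1, 0, 0, 0, 7, 0.1, 0, 0, 0, 6, 0.1, 0, 0, 1.5, 1.8, 0.1, 0, 0, 2, 0, 0.1, 0, 0, 2, 0, 0.1, 0, 0, 0, 0, 0.1, 0, 0, 0, 0, 0.1]

```text
time: 6.5
position: [0.5254, -0.3314, 0.0989]
eef_rot: [180.0, -0.1, 156.1]
wrist_force: [0.3, -0.1, -2.3]
gripper_width: 0.0239
grip_force: 30.0
```

```bash
python3 d.py 526 -331.5 41 156; python3 - <<'E'
from h import *
T,S=cam("top"),cam("side");t=viewer.camera("top"); s=viewer.camera("side")
a=t[140:230,330:430]; b=s[200:300,200:320]
cv2.imwrite("pics/mat1.png",np.hstack([cv2.resize(a,(400,360)),cv2.resize(b,(400,360))])[:,:,::-1])
E
```

```text
pos [ 525.4 -331.4   98.9] rot [ 1.800e+02 -1.000e-01  1.561e+02] q1,q7 [25.9 94.7] 
cm in current axes [-0.06  0.01  5.79] in target axes [-0.06  0.01  5.79] turn 0.1
```

View pics/mat1.png

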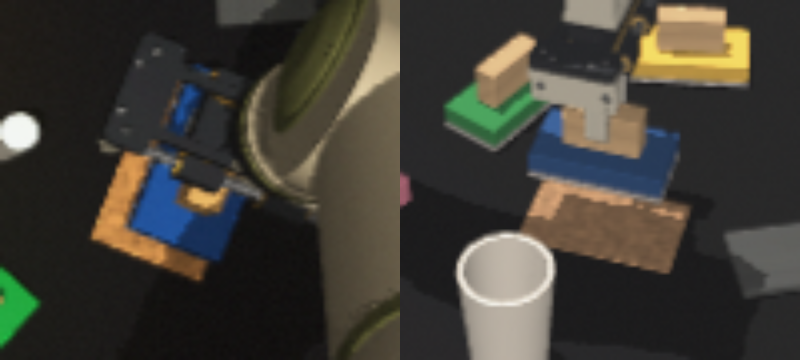

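Side crop: blue is over the mat with its edges parallel to it. I'll lower it and release.

Emit:
play_rows:
  increments: [-0.1, 0, 2, 0, 0.1, 0, 0, 2, 0, 0.1, 0, 0, 1, 0, 0.1, 0, 0, 0.5, 0, 0.1, 0, 0, 0.3, 0, 0.1, 0, 0, 0, 0, 0.1, 0, 0, 0, 0, 0.3, 0, 0, 0, 0, 0.5, 0, 0, 0, 0, 0.5, 0, 0, 0, 0, 0.5]

```text
time: 7.6
position: [0.527, -0.3322, 0.0421]
eef_rot: [-180.0, 0.0, 156.0]
wrist_force: [0.4, 0.2, -0.7]
gripper_width: 0.045
grip_force: 0.0
```

Emit:
play_rows:
  increments: [0, 0, -1, 0, 0.5, 0, 0, -2, 0, 0.5, 0, 0, -3, 0, 0.5, 0, 0, -4, 0, 0.5, 0, 0, -2, 0, 0.5, 0, 4, 0, 6, 0.5, 0, 4, 0, 8, 0.5, 0, 4, 0, 8, 0.5, 0, 3, 0, 8, 0.5, 0, 0, 0, 0, 0.5]

```text
time: 8.6
position: [0.6127, -0.203, 0.1621]
eef_rot: [179.8, -0.0, 126.2]
wrist_force: [0.7, 0.1, -0.2]
gripper_width: 0.0466
grip_force: 0.0
```

```bash
python3 d.py 451 -158.5 150 45.8; cat > blue.py <<'E'
from h import *
T,S=cam("top"),cam("side");t=viewer.camera("top"); s=viewer.camera("side"); k=.64
for c,im,r in((T,t,(545,225,630,335)),(S,s,(350,350,460,430))):
    r=tuple(int(v*k) for v in r); m=mask(im,(100,125),90,40,r); p,f=fit([(c,m)],BODY,(.526,-.332,-.41),.003); print(m.sum(),np.round(p[:2]*1000,1),round(np.degrees(p[2]),1),round(f,3))
a=t[140:230,330:430]; b=s[200:300,200:320]
cv2.imwrite("pics/mat2.png",np.hstack([cv2.resize(a,(400,360)),cv2.resize(b,(400,360))])[:,:,::-1])
E
python3 blue.py
```

```text
pos [ 612.7 -203.   162.1] rot [179.8  -0.  126.2] q1,q7 [ 5.9 58.7] 
cm in current axes [ 13.14 -10.41   1.21] in target axes [ -8.08 -14.69   1.21] turn 80.4Traceback (most recent call last):
  File "blue.py", line 4, in <module>
    r=tuple(int(v*k) for v in r); m=mask(im,(100,125),90,40,r); p,f=fit([(c,m)],BODY,(.526,-.332,-.41),.003); print(m.sum(),np.round(p[:2]*1000,1),round(np.degrees(p[2]),1),round(f,3))
                                    ~~~~^^^^^^^^^^^^^^^^^^^^^^
  File "h.py", line 22, in mask
    return (l==1+np.argmax(st[1:,4])).astype(np.uint8)
                 ~~~~~~~~~^^^^^^^^^^
    return _wrapfunc(a, 'argmax', axis=axis, out=out, **kwds)
    return bound(*args, **kwds)
ValueError: attempt to get argmax of an empty sequence
```

Emit:
play_rows:
  increments: [2.6, -2.1, 0, 0, 0.5, 2.6, -2.1, 0, 0, 0.5, 2.6, -2.1, 0, 0, 0.5, 2.6, -2.1, 0, 0, 0.5, 2.7, -2.0, 0, 0, 0.5, 0, 0, 0, 7, 0.5, 0, 0, 0, 8, 0.5, 0, 0, 0, 8, 0.5, 0, 0, 0, 8, 0.5, 0, 0, 0, 8, 0.5]

```text
time: 9.7
position: [0.4468, -0.1651, 0.1622]
eef_rot: [180.0, -0.0, 86.7]
wrist_force: [0.6, 0.4, 0.2]
gripper_width: 0.047
grip_force: 0.0
```

Emit:
play_rows:
  increments: [0, 0, 0, 8, 0.5, 0, 0, 0, 8, 0.5, 0, 0, 0, 8, 0.5, 0, 0, 0, 8, 0.5, 0, 0, 0, 8, 0.5, 0, 0, 0, 1.4, 0.5, 0, 0, 0, 0, 0.5, 0, 0, 0, 0, 0.5, 0, 0, 0, 0, 0.5, 0, 0, 0, 0, 0.5]

```text
time: 10.7
position: [0.4478, -0.1639, 0.1617]
eef_rot: [180.0, -0.0, 45.7]
wrist_force: [0.2, 1.2, -0.0]
gripper_width: 0.0466
grip_force: 0.0
```

```bash
python3 d.py 451 -158.5 38 45.8; sed -i 's/^a=t.*/a=t[140:300,280:430]; b=s[180:300,200:320]/' blue.py; python3 blue.py
```

```text
pos [ 447.8 -163.9  161.7] rot [180.   -0.   45.7] q1,q7 [-12.    0.3] 
cm in current axes [ 0.6  -0.15 12.37] in target axes [ 0.6  -0.15 12.37] turn -0.1
421 [ 526.3 -331.7] -22.5 0.253
491 [ 529.4 -328.8] -23.6 0.043
```

View pics/mat2.png

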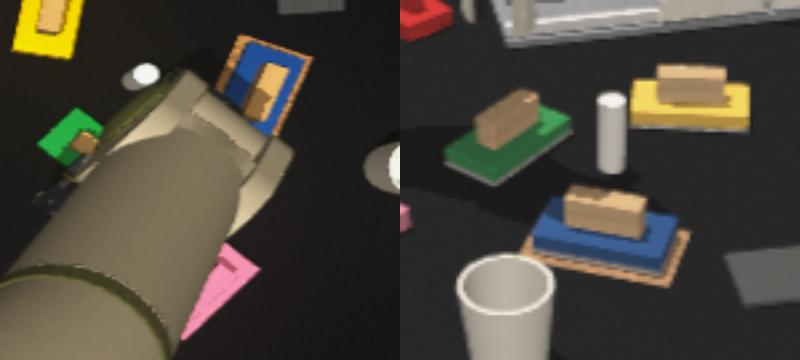

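Blue sits squarely on the cork with a margin on every visible side, and the fingers straddle green's rib. Descending to grip green.

Emit:
play_rows:
  increments: [0.5, 0, 2.5, 0, 0.5, 0, 0, 2.5, 0, 0.5, 0, 0, 2.5, 0, 0.5, 0, 0, 2.4, 0, 0.5, 0, 0, 1.5, 0, 0.5, 0, 0, 1.0, 0, 0.5, 0, 0, 0, 0, 0.5, 0, 0, 0, 0, 0.1, 0, 0, 0, 0, 0.1, 0, 0, 0, 0, 0.1]

```text
time: 11.8
position: [0.4518, -0.1601, 0.0382]
eef_rot: [179.9, -0.0, 45.7]
wrist_force: [-1.2, 0.3, 0.4]
gripper_width: 0.0273
grip_force: 0.0
```

Emit:
play_rows:
  increments: [0, 0, 0, 0, 0.1, 0, 0, 0, 0, 0.1, 0, 0, 0, 0, 0.1, 0, 0, -0.5, 0, 0.1, 0, 0, -1.5, 0, 0.1, 0, 0, -3, 0, 0.1, 0, 0, -3, 0, 0.1, 0, 0, -3, 0, 0.1, 0, 0, -1.5, 0, 0.1, 0, 0, 0, 0, 0.1]

```text
time: 12.8
position: [0.4519, -0.1599, 0.1643]
eef_rot: [179.9, -0.1, 45.7]
wrist_force: [-0.7, 0.5, -3.7]
gripper_width: 0.0235
grip_force: 30.0
```

```bash
python3 d.py -68 0 160 0 p; python3 - <<'E'
from h import *
S=cam("side"); s=viewer.camera("side"); o=get_obs(); p=o["position"]
m=mask(s,(40,90),60,30,(190,130,270,245))
for dz in (.037,.038,.039):
    q,f=fit([(S,m)],BODY,(p[0],p[1],.8),p[2]-dz); print(m.sum(),np.round((q[:2]-p[:2])*1000,1),np.degrees(q[2]).round(1),round(f,3))
cv2.imwrite("pics/g1.png",cv2.resize(s[120:260,160:320],(640,560))[:,:,::-1])
E
```

```text
world 547.0335458301522 112.1690418891701 4.75
pos [ 451.9 -159.9  164.3] rot [ 1.799e+02 -1.000e-01  4.570e+01] q1,q7 [-13.4   0.5] 
cm in current axes [ 26.11 -12.2    0.43] in target axes [ 11.73 -26.33   0.43] turn 40.9
404 [1.  1.9] 46.2 0.125
404 [1.1 3.5] 46.1 0.125
404 [1.9 5.3] 45.3 0.123
```

View pics/g1.png

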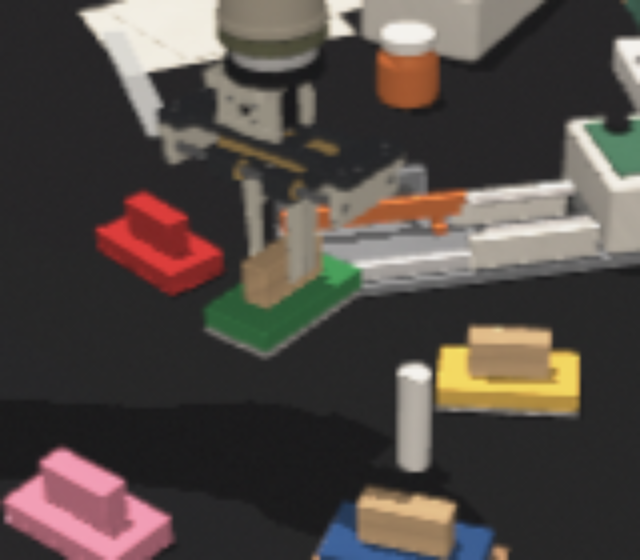

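Green hangs level and centred in the fingers. Next: move over the deck and turn.

Emit:
play_rows:
  increments: [2.6, -1.2, 0, 0, 0.1, 3.3, -1.6, 0, 0, 0.1, 3.4, -1.6, 0, 0, 0.1, 3.4, -1.6, 0, 0, 0.1, 3.4, -1.6, 0, 0, 0.1, 3.4, -1.6, 0, 0, 0.1, 3.4, -1.6, 0, 0, 0.1, 3.2, -1.4, 0, 0, 0.1, 0, 0, 0, 6, 0.1, 0, 0, 0, 8, 0.1]

```text
time: 13.85
position: [0.5458, 0.113, 0.1608]
eef_rot: [-180.0, 0.1, 31.5]
wrist_force: [-0.8, -1.5, -3.1]
gripper_width: 0.0237
grip_force: 30.0
```

Emit:
play_rows:
  increments: [0, 0, 0, 8, 0.1, 0, 0, 0, 8, 0.1, 0, 0, 0, 7, 0.1, 0, 0, 0, 3.9, 0.1, 0, 0, 2, 0, 0.1, 0, 0, 2, 0, 0.1, 0, 0, 2, 0, 0.1, 0, 0, 1.4, 0, 0.1, 0, 0, 0, 0, 0.1, 0, 0, 0, 0, 0.1]

```text
time: 14.85
position: [0.5465, 0.1113, 0.0883]
eef_rot: [180.0, 0.1, 4.7]
wrist_force: [0.3, -0.3, -3.3]
gripper_width: 0.0238
grip_force: 30.0
```

```bash
python3 d.py -68 0 50 0 p; python3 - <<'E'
from h import *
S=cam("side"); s=viewer.camera("side")
A=np.radians(4.75)
k=5;x0,y0=215,150
im=cv2.resize(s[y0:y0+70,x0:x0+125],None,fx=k,fy=k)[:,:,::-1].copy()
def dr(pts,col):
    P=np.array(pts,float)/1000; uv=(proj(S,place(P,(.6148,.1178,A)))-[x0,y0]+.5)*k
    for a,b in zip(uv[:-1],uv[1:]): cv2.line(im,tuple(map(int,a)),tuple(map(int,b)),col,1)
dr([(-150,36,46),(35,36,46),(35,36,24)],(255,255,0))
dr([(-160,-36,28),(36,-36,28),],(0,0,255))
dr([(-160,-36,12),(-160,36,12)],(255,0,255))
dr([(152,36,89),(238,36,89)],(0,255,0))
dr([(-155,84,52),(5,84,52)],(0,255,0))
cv2.imwrite("pics/side_fit.png",im)
E
```

```text
world 547.0335458301522 112.1690418891701 4.75
pos [546.5 111.3  88.3] rot [1.8e+02 1.0e-01 4.7e+00] q1,q7 [-45.1 -51.9] 
cm in current axes [ 0.06 -0.08  3.83] in target axes [ 0.06 -0.08  3.83] turn -0.0
```

View pics/side_fit.png

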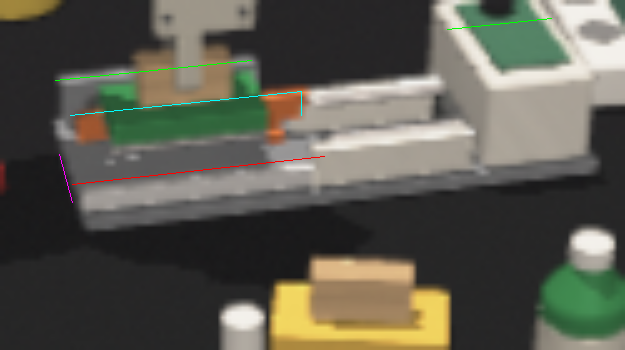

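The projected rail and guide overlay the side image with a constant offset of about 1 px (roughly 3 mm, side camera calibration bias). That agrees with the top fit plus about 1 mm. I'll lower in two stages and watch the force.

Emit:
play_rows:
  increments: [0.15, -0.18, 0, 0, 0.1, 0, 0, 0.4, 0, 0.1, 0, 0, 0.4, 0, 0.1, 0, 0, 0.4, 0, 0.1, 0, 0, 0.4, 0, 0.1, 0, 0, 0.3, 0, 0.1, 0, 0, 0.2, 0, 0.1, 0, 0, 0, 0, 0.1, 0, 0, 0, 0, 0.1, 0, 0, 0, 0, 0.1]

```text
time: 15.9
position: [0.5492, 0.1118, 0.0701]
eef_rot: [-180.0, -0.2, 4.6]
wrist_force: [-4.7, -5.9, 26.7]
gripper_width: 0.0291
grip_force: 33.2
```

Emit:
play_rows:
  increments: [0, 0, 0.3, 0, 0.1, 0, 0, 0.3, 0, 0.1, 0, 0, 0.3, 0, 0.1, 0, 0, 0.2, 0, 0.1, 0, 0, 0.2, 0, 0.1, 0, 0, 0.2, 0, 0.1, 0, 0, 0.1, 0, 0.1, 0, 0, 0, 0, 0.1, 0, 0, 0, 0, 0.1, 0, 0, 0, 0, 0.1]

```text
time: 16.9
position: [0.5495, 0.1114, 0.0566]
eef_rot: [-179.8, -0.3, 4.5]
wrist_force: [-12.1, -7.5, 60.7]
gripper_width: 0.0363
grip_force: 57.2
```

```bash
python3 d.py -68 0 50 0 p
```

```text
world 547.0335458301522 112.1690418891701 4.75
pos [549.5 111.4  56.6] rot [-179.8   -0.3    4.5] q1,q7 [-42.4 -48.8] 
cm in current axes [-0.24 -0.1   0.66] in target axes [-0.24 -0.1   0.66] turn -0.2
```

Emit:
play_rows:
  increments: [0, 0, -0.5, 0, 0.1, 0, 0, -0.5, 0, 0.1, 0, 0, -0.5, 0, 0.1, 0, 0, -0.5, 0, 0.1, 0, 0, -0.5, 0, 0.1, 0, 0, -0.6, 0, 0.1, 0, 0, -0.5, 0, 0.1, 0, 0, 0, 0, 0.1, 0, 0, 0, 0, 0.1, 0, 0, 0, 0, 0.1]

```text
time: 17.9
position: [0.5476, 0.1142, 0.0872]
eef_rot: [-180.0, 0.0, 4.8]
wrist_force: [0.1, 1.0, -3.5]
gripper_width: 0.0245
grip_force: 29.1
```

```bash
python3 - <<'E'
from h import *
t=viewer.camera("top"); s=viewer.camera("side")
a=cv2.resize(t[100:220,150:270],(400,400),interpolation=2); b=cv2.resize(s[140:220,210:290],(400,400),interpolation=2)
cv2.imwrite("pics/g2.png",np.hstack([a,b])[:,:,::-1])
E
```

```text
(no output)
```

View pics/g2.png

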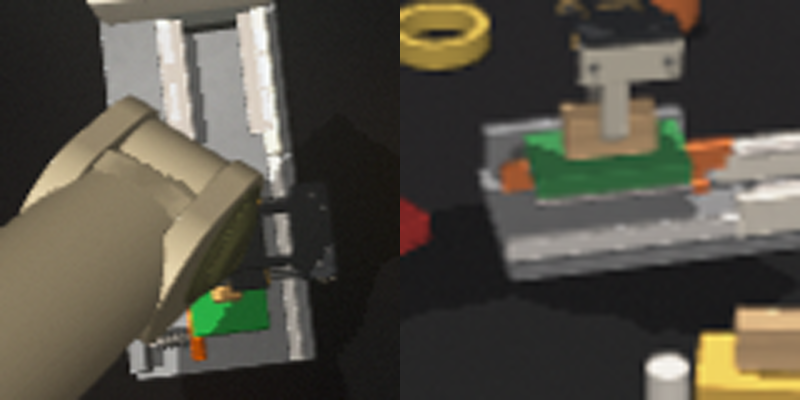

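Top crop: green's left edge overlaps the rail top, and there is a larger gap on the guide side, so the block was too far towards +y. I'll shift about 5 mm to -y and descend in small steps.

Emit:
play_rows:
  increments: [0, 0.5, 0, 0, 0.1, 0, 0, 0, 0, 0.1, 0, 0, 0.3, 0, 0.1, 0, 0, 0.3, 0, 0.1, 0, 0, 0.2, 0, 0.1, 0, 0, 0.2, 0, 0.1, 0, 0, 0.2, 0, 0.1, 0, 0, 0, 0, 0.1, 0, 0, 0, 0, 0.1, 0, 0, 0, 0, 0.1]

```text
time: 19.0
position: [0.5483, 0.1088, 0.0756]
eef_rot: [180.0, 0.0, 4.8]
wrist_force: [0.5, -1.2, -4.4]
gripper_width: 0.0247
grip_force: 29.0
```

```bash
python3 d.py -68 0 50 0 p; cat > gf.py <<'E'
from h import *
S=cam("side");T=cam("top"); s=viewer.camera("side"); t=viewer.camera("top"); p=get_obs()["position"]
# roll-aware fit in side view: x,y,yaw,roll
m=mask(s,(40,90),60,30,(215,150,290,200)); pts=np.argwhere(m)[:,::-1]
o=hullmask(np.concatenate([pts+np.array(d)*.5 for d in((1,1),(1,-1),(-1,1),(-1,-1))]),m.shape)
def P(v):
    r=R.from_euler("xyz",[v[3],v[4],v[2]]).as_matrix(); return (BODY-[0,0,.04])@r.T+[v[0],v[1],p[2]+.002]
def f(v): q=hullmask(proj(S,P(v)),m.shape); return 1-(o&q).sum()/(o|q).sum()
v0=np.r_[p[:2],.08,0,0]; r=minimize(f,v0,method="Nelder-Mead",options=dict(initial_simplex=v0+np.r_[np.zeros((1,5)),np.diag([.01,.01,.1,.1,.1])],xatol=1e-4,fatol=1e-5,maxiter=600))
print("green-TCP mm",((r.x[:2]-p[:2])*1000).round(1),"yaw roll pitch",np.degrees(r.x[2:]).round(1),"cost",round(r.fun,3))
E
python3 gf.py
```

```text
world 547.0335458301522 112.1690418891701 4.75
pos [548.3 108.8  75.6] rot [180.    0.    4.8] q1,q7 [-43.7 -50.6] 
cm in current axes [-0.1  -0.35  2.56] in target axes [-0.1  -0.35  2.56] turn 0.0
green-TCP mm [ 0.1 -0.8] yaw roll pitch [4.1 1.2 0.4] cost 0.026
```

Emit:
play_rows:
  increments: [0, 0, 0.2, 0, 0.1, 0, 0, 0.2, 0, 0.1, 0, 0, 0.2, 0, 0.1, 0, 0, 0.2, 0, 0.1, 0, 0, 0.2, 0, 0.1, 0, 0, 0, 0, 0.1, 0, 0, 0, 0, 0.1, 0, 0, 0, 0, 0.1, 0, 0, 0, 0, 0.1, 0, 0, 0, 0, 0.1]

```text
time: 20.1
position: [0.5484, 0.1087, 0.0657]
eef_rot: [-180.0, -0.0, 4.7]
wrist_force: [-0.1, -0.2, -3.0]
gripper_width: 0.0245
grip_force: 29.1
```

```bash
python3 gf.py
```

```text
green-TCP mm [1.2 0.1] yaw roll pitch [ 3.7 -2.9  1. ] cost 0.038
```

No contact. Continuing down to about 56.

Emit:
play_rows:
  increments: [0, 0, 0.2, 0, 0.1, 0, 0, 0.2, 0, 0.1, 0, 0, 0.2, 0, 0.1, 0, 0, 0.2, 0, 0.1, 0, 0, 0.2, 0, 0.1, 0, 0, 0, 0, 0.1, 0, 0, 0, 0, 0.1, 0, 0, 0, 0, 0.1, 0, 0, 0, 0, 0.1, 0, 0, 0, 0, 0.1]

```text
time: 21.2
position: [0.5484, 0.1087, 0.0556]
eef_rot: [180.0, -0.0, 4.7]
wrist_force: [-0.8, -0.2, -3.4]
gripper_width: 0.0243
grip_force: 29.2
```

Emit:
play_rows:
  increments: [0, 0, 0.1, 0, 0.1, 0, 0, 0.1, 0, 0.1, 0, 0, 0.1, 0, 0.1, 0, 0, 0.1, 0, 0.1, 0, 0, 0, 0, 0.1, 0, 0, 0, 0, 0.1, 0, 0, 0, 0, 0.1, 0, 0, 0, 0, 0.1, 0, 0, 0, 0, 0.1, 0, 0, 0, 0, 0.1]

```text
time: 22.2
position: [0.5485, 0.1109, 0.0523]
eef_rot: [-179.8, -0.0, 4.8]
wrist_force: [-3.6, 7.5, 9.7]
gripper_width: 0.0238
grip_force: 30.0
```

```bash
python3 gf.py; python3 - <<'E'
from h import *
# height: side rib top vs prediction if underside at z=12
S=cam("side"); s=viewer.camera("side"); p=get_obs()["position"]
m=mask(s,(40,90),60,30,(215,150,290,200)); ys,xs=np.nonzero(m); print("bbox",xs.min(),xs.max(),ys.min(),ys.max())
for z in(.012,.018,.024):
    uv=proj(S,place(BODY,(p[0]+.003,p[1]+.003,.08),z)); print(z,uv.min(0).round(1),uv.max(0).round(1))
E
```

```text
green-TCP mm [2.4 6.1] yaw roll pitch [  7.6 -10.4   2.1] cost 0.039
bbox 236 268 173 186
0.012 [235.6 171.4] [269.2 188.1]
0.018 [235.5 170.1] [269.2 186.8]
0.024 [235.5 168.7] [269.2 185.4]
```

The block seems to be at deck height: its bounding box matches an underside at z≈12, and the grip width is back to the square value. Releasing and rising straight up.

Emit:
play_rows:
  increments: [0, 0, 0, 0, 0.3, 0, 0, 0, 0, 0.4, 0, 0, 0, 0, 0.45, 0, 0, 0, 0, 0.45, 0, 0, -0.5, 0, 0.45, 0, 0, -1, 0, 0.45, 0, 0, -3, 0, 0.45, 0, 0, -4, 0, 0.45, -4, 0, -3, 0, 0.45, -4, 0, 0, 0, 0.45]

```text
time: 23.35
position: [0.4699, 0.1015, 0.1698]
eef_rot: [-179.9, -0.3, 4.7]
wrist_force: [0.4, 0.1, -0.9]
gripper_width: 0.0421
grip_force: 0.0
```

Emit:
play_rows:
  increments: [-3, 3, 0, 0, 0.3, 0, 4, 0, 0, 0.3, 0, 4, 0, 0, 0.3, 0, 4, 0, 0, 0.3, 0, 4, 0, 0, 0.3, 0, 2, 0, 0, 0.3, 0, 0, 0, 0, 0.3, 0, 0, 0, 0, 0.3, 0, 0, 0, 0, 0.3, 0, 0, 0, 0, 0.3]

```text
time: 24.35
position: [0.4561, -0.1084, 0.1666]
eef_rot: [-180.0, 0.0, 4.9]
wrist_force: [0.7, 0.5, -0.1]
gripper_width: 0.0278
grip_force: 0.0
```

```bash
cat > deck.py <<'E'
from h import *
T,S=cam("top"),cam("side");t=viewer.camera("top"); s=viewer.camera("side")
o=get_obs()["position"];print(o)
m=mask(t,(40,90),60,30,(195,150,245,210)); n=mask(s,(40,90),60,30,(210,140,345,200))
G=mask(t,(5,18),180,40,(195,137,218,212)); a=np.radians(4.75)
for lab,l in(("top",[(T,m)]),("side",[(S,n)])):
  p,f=fit(l,BODY,(.55,.11,.08),.012)
  d=p[:2]-[.6148,.1178]; print(lab,np.round(p[:2]*1000,1),np.degrees(p[2]).round(2),"press",np.round([(d[0]*np.cos(a)+d[1]*np.sin(a))*1000,(-d[0]*np.sin(a)+d[1]*np.cos(a))*1000],1),"cost",round(f,3))
p,f=fit([(T,G)],np.r_[box(-150,35,36,46,24,46),box(0,12,20,30,22,22)],(.6148,.1178,.083)); print("gate",np.round(p[:2]*1000,1),np.degrees(p[2]).round(2),round(f,3))
cv2.imwrite("pics/deck.png",np.hstack([cv2.resize(t[100:220,165:255],(400,533),interpolation=2),cv2.resize(s[140:220,210:290],(400,533),interpolation=2)])[:,:,::-1])
E
python3 deck.py
```

```text
[ 0.4561894  -0.10865229  0.16661894]
top [546.  113.3] 3.59 press [-68.9   1.2] cost 0.05
side [551.2 121.6] 3.49 press [-63.   9.] cost 0.193
gate [614.7 117.7] 4.71 0.055
```

View pics/deck.png

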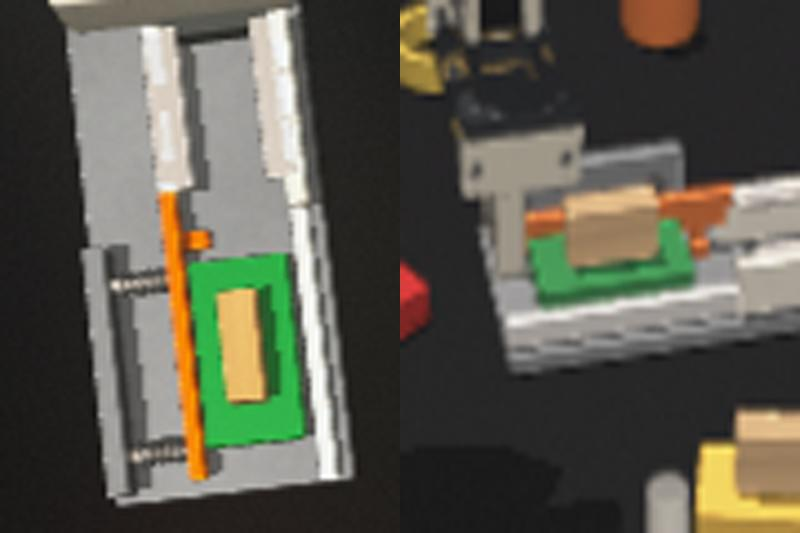

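Green lies flat in the lane just behind the tooth, slightly towards the rail, and the gate is closed. Next, bring the spread fingers in behind it.

```bash
python3 d.py -144 -1 110 0 p
```

```text
world 471.3773758478345 104.87905261574481 4.75
pos [ 456.2 -108.7  166.6] rot [-180.     0.     4.8] q1,q7 [-27.5 -35.3] 
cm in current axes [  3.32 -21.15   5.66] in target axes [  3.28 -21.15   5.66] turn 0.1
```

Emit:
play_rows:
  increments: [0.4, -2.5, 0, 0, 0.3, 0.5, -3.5, 0, 0, 0.3, 0.5, -3.5, 0, 0, 0.3, 0.5, -3.5, 0, 0, 0.3, 0.5, -3.5, 0, 0, 0.3, 0.5, -3, 1, 0, 0.3, 0.4, -1.65, 2, 0, 0.3, 0, 0, 2, 0, 0.3, 0, 0, 0.7, 0, 0.3, 0, 0, 0, 0, 0.3]

```text
time: 25.45
position: [0.4709, 0.1037, 0.1091]
eef_rot: [180.0, 0.1, 4.7]
wrist_force: [0.3, -1.0, 1.1]
gripper_width: 0.0278
grip_force: 0.0
```

```bash
python3 d.py -144 -1 29 0 p; python3 -c "
from station import *;print(get_obs()['gripper_width'])"
```

```text
world 471.3773758478345 104.87905261574481 4.75
pos [470.9 103.7 109.1] rot [1.8e+02 1.0e-01 4.7e+00] q1,q7 [-48.5 -51.3] 
cm in current axes [ 0.05 -0.12  8.01] in target axes [ 0.05 -0.12  8.01] turn -0.0
0.02778216355674365
```

Emit:
play_rows:
  increments: [0, -0.1, 2, 0, 0.3, 0, 0, 2, 0, 0.3, 0, 0, 1, 0, 0.3, 0, 0, 0.8, 0, 0.3, 0, 0, 0.4, 0, 0.3, 0, 0, 0.4, 0, 0.3, 0, 0, 0.2, 0, 0.3, 0, 0, 0, 0, 0.3, 0, 0, 0, 0, 0.3, 0, 0, 0, 0, 0.3]

```text
time: 26.45
position: [0.4716, 0.1049, 0.0418]
eef_rot: [180.0, -0.0, 4.8]
wrist_force: [-0.2, -0.7, 0.2]
gripper_width: 0.028
grip_force: 0.0
```

No contact below the rail top. Finishing the descent to 29 mm.

Emit:
play_rows:
  increments: [0, 0, 0.3, 0, 0.3, 0, 0, 0.3, 0, 0.3, 0, 0, 0.3, 0, 0.3, 0, 0, 0.2, 0, 0.3, 0, 0, 0.2, 0, 0.3, 0, 0, 0, 0, 0.3, 0, 0, 0, 0, 0.3, 0, 0, 0, 0, 0.3, 0, 0, 0, 0, 0.3, 0, 0, 0, 0, 0.3]

```text
time: 27.45
position: [0.4715, 0.1049, 0.0287]
eef_rot: [180.0, -0.0, 4.7]
wrist_force: [-0.0, 0.5, 0.1]
gripper_width: 0.0281
grip_force: 0.0
```

Emit:
play_rows:
  increments: [0, -0.3, 0, 0, 0.3, 0, -0.3, 0, 0, 0.3, 0, -0.3, 0, 0, 0.3, 0, -0.3, 0, 0, 0.3, 0, -0.3, 0, 0, 0.3, 0, -0.3, 0, 0, 0.3, 0, -0.3, 0, 0, 0.3, 0, -0.3, 0, 0, 0.3, 0, -0.1, 0, 0, 0.3, 0, 0, 0, 0, 0.3]
  force: 50

```text
time: 28.45
position: [0.4694, 0.1284, 0.0287]
eef_rot: [179.9, -0.0, 4.7]
wrist_force: [0.4, -8.7, 1.8]
gripper_width: 0.0276
grip_force: 3.8
```

```bash
python3 d.py -144 22.5 29 0 p; cat > gate.py <<'E'
from h import *
T,S=cam("top"),cam("side"); t=viewer.camera("top"); s=viewer.camera("side"); a=np.radians(4.75)
# gate opening by orange edges: compare orange mask with rendered rail at different openings
for n,c,im,roi in(("top",T,t,(185,130,225,215)),("side",S,s,(215,140,290,195))):
    H=cv2.cvtColor(im,cv2.COLOR_RGB2HSV); m=cv2.inRange(H,(4,150,60),(18,255,255)); z=np.zeros_like(m); z[roi[1]:roi[3],roi[0]:roi[2]]=m[roi[1]:roi[3],roi[0]:roi[2]]
    ys,xs=np.nonzero(z); best=[]
    b=(.003,.003) if n=="side" else (0,0)
    for g in range(0,29,1):
        q=cv2.resize(hullmask(proj(c,place(box(-150,35,36+g,46+g,24,46),(.6148+b[0],.1178+b[1],a))),m.shape,1),(512,384)); best.append((int((q.astype(bool)&(z>0)).sum()),g))
    print(n,"orange px",len(xs),"best (px,opening mm)",sorted(best)[-4:])
E
python3 gate.py
```

```text
world 469.4313829712977 128.2983419244422 4.75
pos [469.4 128.4  28.7] rot [179.9  -0.    4.7] q1,q7 [-39.7 -48. ] 
cm in current axes [-0.    0.01 -0.03] in target axes [-0.    0.01 -0.03] turn -0.1
top orange px 195 best (px,opening mm) [(159, 20), (160, 21), (163, 17), (165, 18)]
side orange px 221 best (px,opening mm) [(116, 12), (116, 13), (116, 14), (116, 15)]
```

The gate is open about 18–20 mm (8.7 N). Sliding the block forward.

Emit:
play_rows:
  increments: [0.4, 0, 0, 0, 0.3, 0.4, 0, 0, 0, 0.3, 0.8, 0, 0, 0, 0.3, 0.8, 0, 0, 0, 0.3, 0.8, 0, 0, 0, 0.3, 0.8, 0, 0, 0, 0.3, 0.8, 0, 0, 0, 0.3, 0.8, 0, 0, 0, 0.3, 0.8, 0, 0, 0, 0.3, 0, 0, 0, 0, 0.3]

```text
time: 29.55
position: [0.5313, 0.1334, 0.0281]
eef_rot: [179.9, 0.2, 4.7]
wrist_force: [-2.8, -8.1, 0.5]
gripper_width: 0.0279
grip_force: 4.0
```

```bash
python3 d.py 7.5 22.5 29 0 p; python3 gate.py; sed -i 's/(195,150,245,210)/(190,100,245,210)/' deck.py; python3 deck.py | grep -v gate
```

```text
world 620.4110565997086 140.84378536254115 4.75
pos [531.3 133.4  28.1] rot [179.9   0.2   4.7] q1,q7 [-40.8 -52.2] 
cm in current axes [ 8.94 -0.01 -0.09] in target axes [ 8.94 -0.   -0.09] turn -0.0
top orange px 80 best (px,opening mm) [(66, 15), (67, 17), (67, 19), (68, 18)]
side orange px 201 best (px,opening mm) [(106, 12), (106, 13), (106, 14), (106, 15)]
[0.53126754 0.1333995  0.02810662]
top [629.7 117.4] 7.73 press [14.8 -1.6] cost 0.388
side [604.2 120.3] -6.44 press [-10.4   3.4] cost 0.219
```

Emit:
play_rows:
  increments: [0.5, 0, 0, 0, 0.3, 0.8, 0, 0, 0, 0.3, 0.8, 0, 0, 0, 0.3, 0.8, 0, 0, 0, 0.3, 0.8, 0, 0, 0, 0.3, 0.8, 0, 0, 0, 0.3, 0.8, 0, 0, 0, 0.3, 0.8, 0, 0, 0, 0.3, 0.5, 0, 0, 0, 0.3, 0, 0, 0, 0, 0.3]

```text
time: 30.75
position: [0.5966, 0.1386, 0.0279]
eef_rot: [179.9, 0.3, 4.7]
wrist_force: [-5.7, -6.9, 0.1]
gripper_width: 0.0278
grip_force: 4.5
```

```bash
python3 d.py 7.5 22.5 29 0 p; python3 gate.py|tail -1
```

```text
world 620.4110565997086 140.84378536254115 4.75
pos [596.6 138.6  27.9] rot [179.9   0.3   4.7] q1,q7 [-40.5 -55.9] 
cm in current axes [ 2.39 -0.03 -0.11] in target axes [ 2.39 -0.03 -0.11] turn -0.0
side orange px 183 best (px,opening mm) [(183, 9), (183, 10), (183, 11), (183, 12)]
```

Emit:
play_rows:
  increments: [0.4, 0, 0, 0, 0.3, 0.4, 0, 0, 0, 0.3, 0.4, 0, 0, 0, 0.3, 0.3, 0, 0, 0, 0.3, 0.3, 0, 0, 0, 0.3, 0.2, 0, 0, 0, 0.3, 0.2, 0, 0, 0, 0.3, 0, 0, 0, 0, 0.3, 0, 0, 0, 0, 0.3, 0, 0, 0, 0, 0.3]

```text
time: 31.85
position: [0.6176, 0.1402, 0.0279]
eef_rot: [179.9, 0.3, 4.7]
wrist_force: [-7.3, -8.4, 1.3]
gripper_width: 0.0273
grip_force: 5.2
```

```bash
python3 d.py 7.5 22.5 29 0 p
```

```text
world 620.4110565997086 140.84378536254115 4.75
pos [617.6 140.2  27.9] rot [179.9   0.3   4.7] q1,q7 [-40.2 -57. ] 
cm in current axes [ 0.29 -0.04 -0.11] in target axes [ 0.29 -0.04 -0.11] turn -0.1
```

Emit:
play_rows:
  increments: [0.1, 0, 0, 0, 0.3, 0.1, 0, 0, 0, 0.3, 0.1, 0, 0, 0, 0.3, 0, 0, 0, 0, 0.3, 0, 0, 0, 0, 0.3, 0, 0, 0, 0, 0.3, 0, 0, 0, 0, 0.3, 0, 0, 0, 0, 0.3, 0, 0, 0, 0, 0.3, 0, 0, 0, 0, 0.3]

```text
time: 32.85
position: [0.6202, 0.1405, 0.0279]
eef_rot: [179.9, 0.4, 4.7]
wrist_force: [-9.3, -7.3, 3.0]
gripper_width: 0.0279
grip_force: 5.6
```

Emit:
play_rows:
  increments: [0.1, 0, 0, 0, 0.3, 0.1, 0, 0, 0, 0.3, 0.1, 0, 0, 0, 0.3, 0, 0, 0, 0, 0.3, 0, 0, 0, 0, 0.3, 0, 0, 0, 0, 0.3, 0, 0, 0, 0, 0.3, 0, 0, 0, 0, 0.3, 0, 0, 0, 0, 0.3, 0, 0, 0, 0, 0.3]

```text
time: 33.85
position: [0.6231, 0.1407, 0.0278]
eef_rot: [179.9, 0.4, 4.7]
wrist_force: [-8.4, -7.8, 2.9]
gripper_width: 0.0278
grip_force: 5.5
```

```bash
python3 d.py 7.5 22.5 29 0 p; python3 gate.py|tail -1
```

```text
world 620.4110565997086 140.84378536254115 4.75
pos [623.1 140.7  27.8] rot [179.9   0.4   4.7] q1,q7 [-40.1 -57.3] 
cm in current axes [-0.27 -0.03 -0.12] in target axes [-0.27 -0.03 -0.12] turn -0.1
side orange px 207 best (px,opening mm) [(192, 9), (192, 10), (192, 11), (192, 12)]
```

Emit:
play_rows:
  increments: [0.1, 0, 0, 0, 0.3, 0.1, 0, 0, 0, 0.3, 0.1, 0, 0, 0, 0.3, 0, 0, 0, 0, 0.3, 0, 0, 0, 0, 0.3, 0, 0, 0, 0, 0.3, 0, 0, 0, 0, 0.3, 0, 0, 0, 0, 0.3, 0, 0, 0, 0, 0.3, 0, 0, 0, 0, 0.3]

```text
time: 34.95
position: [0.624, 0.1408, 0.0278]
eef_rot: [179.9, 0.6, 4.7]
wrist_force: [-15.1, -9.1, 9.5]
gripper_width: 0.0279
grip_force: 9.6
```

Force rose to 15 N with no further travel, so the block is against the end stop. Backing off slightly, then letting the gate close.

Emit:
play_rows:
  increments: [-0.3, 0, 0, 0, 0.3, -0.4, 0, 0, 0, 0.3, -0.3, 0, 0, 0, 0.3, 0, 0.3, 0, 0, 0.3, 0, 0.3, 0, 0, 0.3, 0, 0.4, 0, 0, 0.3, 0, 0.4, 0, 0, 0.3, 0, 0.4, 0, 0, 0.3, 0, 0.4, 0, 0, 0.3, 0, 0.2, 0, 0, 0.3]

```text
time: 35.95
position: [0.6214, 0.1187, 0.0285]
eef_rot: [-180.0, 0.1, 4.8]
wrist_force: [-0.1, -0.8, 0.2]
gripper_width: 0.0279
grip_force: 0.0
```

```bash
python3 d.py 0 0 29 0 p; python3 gate.py|tail -1
```

```text
world 614.8 117.8 4.75
pos [621.4 118.7  28.5] rot [-1.8e+02  1.0e-01  4.8e+00] q1,q7 [-37.9 -54.8] 
cm in current axes [-0.67  0.04 -0.05] in target axes [-0.67  0.04 -0.05] turn 0.0
side orange px 206 best (px,opening mm) [(179, 3), (179, 4), (181, 0), (181, 1)]
```

No load on the tool now and the gate reads closed. Rising straight up and clearing away.

Emit:
play_rows:
  increments: [0, 0, -0.5, 0, 0.3, 0, 0, -2, 0, 0.3, 0, 0, -3, 0, 0.3, 0, 0, -4, 0, 0.3, 0, 0, -4, 0, 0.3, -4, 0, 0, 0, 0.3, -4, 0, 0, 0, 0.3, -4, 1, 0, 0, 0.3, -4, 3, 0, 0, 0.3, -2, 4, 0, 0, 0.3]

```text
time: 37.05
position: [0.4454, 0.0248, 0.1636]
eef_rot: [-179.9, 0.1, 5.0]
wrist_force: [0.2, -0.3, -0.6]
gripper_width: 0.0277
grip_force: 0.0
```

Emit:
play_rows:
  increments: [0, 4, 0, 0, 0.3, 0, 4, 0, 0, 0.3, 0, 4, 0, 0, 0.3, 0, 4, 0, 0, 0.3, 0, 2, 0, 0, 0.3, 0, 0, 0, 0, 0.3, 0, 0, 0, 0, 0.3, 0, 0, 0, 0, 0.3, 0, 0, 0, 0, 0.3, 0, 0, 0, 0, 0.3]

```text
time: 38.05
position: [0.4641, -0.1546, 0.1636]
eef_rot: [-180.0, 0.0, 4.8]
wrist_force: [-0.9, -0.1, 1.0]
gripper_width: 0.0276
grip_force: 0.0
```

```bash
python3 gate.py; python3 blue.py; python3 - <<'E'
from h import *
T=cam("top"); t=viewer.camera("top"); a=np.radians(4.75)
G=mask(t,(5,18),180,40,(190,130,222,215)); p,f=fit([(T,G)],np.r_[box(-150,35,36,46,24,46),box(0,12,20,30,22,22)],(.6148,.1178,.083)); print("gate",np.round(p*1000,1)[:2],round(f,3))
H=cv2.cvtColor(t,cv2.COLOR_RGB2HSV); m=cv2.inRange(H,(40,90,40),(90,255,255)); m[:100]=0; m[220:]=0; m[:,:185]=0; m[:,240:]=0
ys,xs=np.nonzero(m); w=np.array([back(T,(x,y),.036)[:2] for x,y in zip(xs,ys)])-[.6148,.1178]
px=w@np.array([np.cos(a),np.sin(a)]); py=w@np.array([-np.sin(a),np.cos(a)]); k=(px<.15)
print("green seen: x",(np.percentile(px[k],[1,99])*1000).round(1),"y",(np.percentile(py[k],[1,99])*1000).round(1),k.sum())
E
sed -n 14,14p m.py >/dev/null; python3 - <<'E'
from h import *
T=cam("top"); t=viewer.camera("top"); m=mask(t,(22,32),150,40,(278,115,320,173)); p,f=fit([(T,m)],BODY,(.64,-.116,-.19)); print("yellow",np.round(p[:2]*1000,1),np.degrees(p[2]).round(1))
E
```

```text
top orange px 294 best (px,opening mm) [(230, 3), (261, 1), (261, 2), (273, 0)]
side orange px 240 best (px,opening mm) [(129, 1), (129, 2), (129, 3), (129, 4)]
384 [ 529.6 -333.4] -22.6 0.299
489 [ 529.8 -328.9] -22.3 0.042
gate [617.2 117.8] 0.017
green seen: x [ 16.8 137.4] y [-31.5  30.7] 483
yellow [ 642.6 -115.3] -11.1
```

The gate is closed, green spans press x about 14–135 (home), blue is on the mat, yellow hasn't moved and the tool is clear.

```bash
python3 -c "
from station import job; print(job.sign_off())"
```

```text
the job is handed in; nothing more can be done
None
```

The job is handed in at about 38 s. Blue is on the mat, green is home in the bay with the gate closed behind it, and yellow hasn't moved. On the first try at setting green down it hit the gate rail at about 61 N wrist force, so I lifted it, shifted it over and set it down cleanly.

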